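# Lock the album case on the reading stand

### The job

The album case on the sloped reading stand is shut and is to be carried back to the store: swing the hasp down over its staple until it lies flat against the side of the case. Then, coming in at a slant under the arm of the reading lamp, drop the retaining pin from the tool block through the loop of the staple, in front of the hasp, until its collar sits on the loop, and let go. Leave the brush, the burnisher, the loupe and the roll of tape where they are.

Things in the scene. Friction and masses are not known exactly. Their poses are not given: they have to be found in the camera images.
- case: Shut dark wooden album case with aluminium edges, fixed on a wooden reading stand sloping 35 degrees, low end towards the robot; neither moves. 300 mm across (y), 240 mm up the slope (x), 85 mm thick (z). Origin: centre of its underside. x runs up the slope, y across, z square out of the lid (lid face at z = 85 mm). Hasp and staple are on its right side (y = -150 mm).
- loop (a point): Centre of the opening of the steel staple on the case's right side; axes as case. Flat-bar loop lying parallel to the lid, 20 mm deep (z -10 to +10), sticking out along -y; the pin goes in along -z. Opening 13 mm along x, 26 mm along y (-13 to +13). Bars 4 mm: 21 mm wide outside, outer end at y -17. Case side at y +17, lid face at z +22, shut hasp's outer face at y +13.5. Free for 60 mm below.
- hinge (a point): Middle of the hasp's hinge line, at the right top edge of the case: 15 mm in +y and 24 mm in +z from loop; axes as case; the hinge line runs along x. Knuckle radius 3.5 mm.
- hasp (a joint): Angle of the steel hasp: 0 = hanging along the case's -z, flat against its side, staple through its slot (end stop); 1.57 = straight out along -y; 3.1 = up along +z. Starts at 1.6 to 2.3. Stiff hinge (0.05 N m): it stays where it is left.
- hasp_end (a point): Middle of the cross bar at the hasp's free end, 57.5 mm from the hinge line; its -y is the outer face, pushed to shut it; it extends along -z from the hinge. Strap 52 mm wide (x), 3 mm thick, 65 mm long from the hinge. Slot 27 mm wide, from 12 to 50 mm, clears the staple: a pusher 14 mm or more to the side (x) of the middle bears on a 12.5 mm wide side bar and passes beside the staple.
- pin_grip (a point): Centre of the retaining pin's black ribbed grip (16 mm diameter, 56 mm long, 28 mm above and below); z up the pin. Under the grip a steel collar (26 mm diameter, 4 mm thick, underside 32 mm below this point) and a shank 9 mm in diameter, 48 mm long, tip chamfered to 6.4 mm. 45 g. Starts upright in a hole of the block. Held by the upper half, the fingers clear the hinge when it is in the loop.
- pin_collar (a point): Centre of the underside of the pin's collar; z up the pin.
- pin_tip (a point): Lower end of the pin's shank, 48 mm below the collar's underside.
- block: Fixed beech tool block on the table right of the case: 170 mm (x) by 50 mm (y) by 60 mm high; origin at the centre of its underside. Holes 12 mm in diameter, 52 mm deep, at x = -56, 0 and 56 mm hold the pin, a brush and a burnisher in any order; there is room for the fingers on the two sides along its y.
- brush: Small brush, 114 mm long, 14 mm thick at the bristles, standing bristles up in the block; origin at its lower end; top 122 mm above the table.
- burnisher: Burnisher with a bulbous wooden handle 20 mm thick, 104 mm long, standing handle up in the block; origin at its lower end; top 112 mm above the table.
- loupe: Black loupe, 48 mm in diameter, 42 mm high, on the table right of the block; origin at the centre of its underside.
- tape: Roll of paper tape lying flat, 84 mm in diameter, 22 mm high, on the table before the stand; origin at the centre of its underside.
- lamp_elbow (a point): Where the reading lamp's arm meets its light bar, 440 mm above the table, 61 mm nearer the robot than the loop. x and y level, turned with the stand: the arm (10 mm tube) runs 200 mm along +x, 30 mm right of the loop, to a post down to the stand; the light bar (16 mm wide) runs 300 mm along +y over the case. Fixed. An upright hand over the loop meets the arm; one square to the lid stays clear.

How it is judged:
On the way, in this order (a step that is already met when the one before it is completed fails the run):
1. the hasp lies flat against the side of the case, over its staple (value of joint hasp below 0.12 rad), for 0.2 s.
2. the pin is through the loop of the staple (z of pin_tip in the frame of loop below -0.025 m and horizontal distance between pin_collar and loop below 0.025 m), for 0.2 s.
At the end, for the whole second after the job is handed in: Hasp within 0.12 rad of flat on the case. Pin through the loop, released, at rest: collar underside within 5 mm of the loop's top (10 mm above its centre) and 7 mm (x), 14 mm (y) of its centre, square to within 0.25 rad. Brush, burnisher, loupe, tape not moved over 40 mm (value of joint hasp below 0.12 rad and x of pin_collar in the frame of loop between -0.007 and 0.007 m and y of pin_collar in the frame of loop between -0.014 and 0.014 m and z of pin_collar in the frame of loop between 0.005 and 0.015 m and z of pin_tip in the frame of loop below -0.025 m and linear speed of pin below 0.02 m/s and angle between the z axis of pin_collar and the z axis of loop, either way round below 0.25 rad); the robot touches nothing.
It fails at once if the brush, the burnisher, the loupe or the roll of tape is moved more than 40 mm (distance of any of brush, burnisher, loupe, tape from where it was at the start of the episode above 0.04 m).
It also fails if it takes over 53 s, if anything falls off the work surface, if the arm or the gripper's body presses on something with over 40 N, if the wrist force passes 120 N, or if a joint passes its speed limit or range.

### The arm

A 6-joint arm with a two-finger parallel gripper is mounted at the origin on the work surface. World frame = base frame: x ahead of the robot, y to its left, z up, the work surface at z = 0. Lengths are in m, angles in rad, forces in N, time in s.
With the tool pointing down it reaches from about 0.25 to 0.725 m from the base axis. Payload 4 kg.
Tool frame: the origin (TCP) lies midway between the tips of the shut fingers; the grasp point (between the pads) lies 19 mm behind it (bot.grip_point_offset is the distance from the TCP to the grasp point, in m); z points along the fingers, y is the line along which they close (so a half turn about z gives the same grasp; the last joint's range is limited). The gripper opens to 85 mm and grips with 20 to 120 N. Pads are 22 mm wide; open, the fingers measure 114 mm over their backs; the gripper's body (76 mm by 85 mm) begins 54 mm behind the grasp point. The pads swing forward as they close: fully open they stand 13 mm farther back than shut.
Start: joints at [0, 0.241, 0.005, 1.335, 0, 1.571], TCP at [0.5, -0, 0.205] pointing down, gripper open.
Joint ranges: [-2.72, 2.72], [-1.05, 1.87], [-1.09, 1.28], [-1.99, 2.15], [-1.42, 1.44], [-3.14, 3.14]. Speed limits (rad/s): [2.79, 2.79, 3.14, 3.14, 3.14, 3.14].

### API

Orientations are given as a unit quaternion [x, y, z, w].
In Python, from workcell import bot gives the robot as it stands.
- The arm moves only by the tool step_arm, never from a script. Its argument "targets" is text: rows parted by semicolons, each of 7 numbers parted by spaces: the opening, from -1 (shut) to 1 (fully open), so that 0 is half open, then the shift along the world's x, y, z normalised to -1 to 1, where 1 is 0.5 m, then the turn, a rotation vector about the world's x, y, z normalised to -1 to 1, where 1 is pi/4 rad. In form: gripper x y z wx wy wz; .... A call has 1 to 10 rows; each row is the pose to reach, as a shift and turn from the pose commanded when the call began; what a row does not reach only later rows make up. A row lasts 1/12 s, in which the tool goes at most 41.7 mm and 7.16 degrees, less where a joint would pass 70% of its speed; a pose out of reach is approached as far as the arm can. A call with a number of a shift or a turn outside -1 to 1 is refused whole. A call with a gripper value outside its range is refused whole. The fingers move at their own pace and stop on an object; the grip force is fixed at half the most. Time passes only in rows, so rows that repeat a pose let the fingers close. It gives the time, the measured TCP pose, the force, the opening and the grip force at its end, in the units of the state.
- bot.get_obs(): the state, without advancing time (a new reading comes with each control period).
- bot.camera(name): name is "scene" or "side" or "wrist"; returns the picture (400x640x3 uint8, red, green, blue); there is no depth.
- bot.camera_info(name): a dict with "vertical_fov" (degrees; the focal length in pixels is half the picture's height over the tangent of half this angle, whatever the lens; pixels are square), "cx", "cy" (the principal point, pixels), "pose" (4x4, takes a point from camera to world coordinates). Camera axes: x right, y up, looking along -z (the intrinsics and any distortion apply to the point x, -y, -z); pixel columns grow to the right and rows downward; lengths in m; the calibration is good to about 2 mm. A picture is of the moment at which its call begins: read the wrist's pose just before it. camera_info takes no time and is no camera call; for the wrist camera it gives the pose at the moment of the call.
- bot.job_done(): hands the job in; it is judged then, once.
The state is a dict: "clock": time; "joint_pos": joint angles; "joint_vel": joint speeds; "tau": joint torques, N m; "eef_pos": TCP position; "tool_rot": TCP orientation; "ft_force": force on the tool from outside, world axes, zero at the start; "ft_torque": the same for the moment, N m; "grip_width": finger opening in m; "grasp_force": force on a finger pad.
Only numpy, scipy, OpenCV 4.12 (cv2) and the standard library are available. Lean on these libraries where they do the work, as an engineer would, in place of code of your own. Each camera call takes 0.05 s, during which the arm holds its last target. There are 200 camera calls.

## Working session

There is one attempt and no reset: what is moved stays moved. The work goes in short steps, Python scripts to look and compute and a tool call to move; the robot and the scene stay as the last step left them, time stands still between calls to the robot, and variables do not carry over. Pictures are saved under pics/ and viewed, at most 10 in all, crops included, and the job is handed in when it is done.

Besides the shell and the picture viewer there is one more tool, called after "Emit:" in YAML: its name, and indented under it one key for each argument. step_arm: Moves the arm, as the interface text tells. Scaled input: -1 to 1 covers 0.5 m each way for a shift and pi/4 rad each way for a turn. Its arguments: {"type":"object","properties":{"targets":{"type":"string"}},"required":["targets"]}

```bash
mkdir -p pics; python3 - <<'E'
from workcell import bot
import cv2,numpy as np
for n in ("scene","side"):
    im=bot.camera(n); cv2.imwrite(f"pics/{n}0.png",im[:,:,::-1])
    i=bot.camera_info(n); print(n,i)
print(bot.get_obs())
E
ls
```

```text
scene {'vertical_fov': 49.271002629351216, 'cx': 320.16531386115395, 'cy': 207.20657225554206, 'pose': array([[-0.57551432, -0.69383961,  0.43286241,  1.01394315],
       [ 0.81774577, -0.49386638,  0.29561436,  0.17512383],
       [ 0.00866724,  0.5241017 ,  0.85161158,  1.21106934],
       [ 0.        ,  0.        ,  0.        ,  1.        ]])}
side {'vertical_fov': 46.282506263981844, 'cx': 314.86038115580203, 'cy': 203.91833941189444, 'pose': array([[ 0.83643938,  0.41992274, -0.35218468,  0.14155347],
       [-0.54800331,  0.63161629, -0.54840973, -0.76659758],
       [-0.00784414,  0.65170986,  0.7584278 ,  1.13413288],
       [ 0.        ,  0.        ,  0.        ,  1.        ]])}
{'clock': 0.1, 'joint_pos': array([-9.92672180e-06,  2.41335108e-01,  3.84260881e-03,  1.33517556e+00,
       -2.22009982e-05,  1.57080087e+00]), 'joint_vel': array([-2.66523726e-03, -2.06335129e-03,  3.86226741e-03,  6.40202224e-07,
       -9.42949029e-04, -4.03629640e-04]), 'tau': array([-3.57412864e-04, -3.73140085e+01,  2.53010201e+01,  1.07858295e-02,
        2.43542411e-05, -2.54672034e-05]), 'eef_pos': array([ 4.99387339e-01, -1.22747282e-05,  2.04397035e-01]), 'tool_rot': array([ 7.07111579e-01,  7.07101364e-01, -6.69603080e-04, -6.53908175e-04]), 'ft_force': array([-0.43486692, -0.57632662, -0.41665046]), 'ft_torque': array([ 0.01394587, -0.04954148,  0.07596277]), 'grasp_force': 0.0, 'grip_width': 0.08546344147975866}
pics
```

View pics/scene0.png

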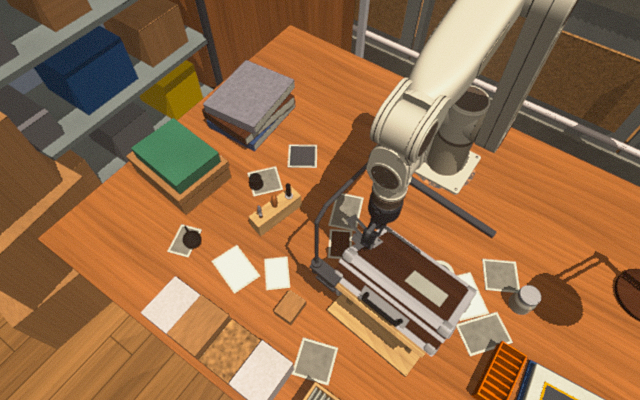

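View pics/side0.png

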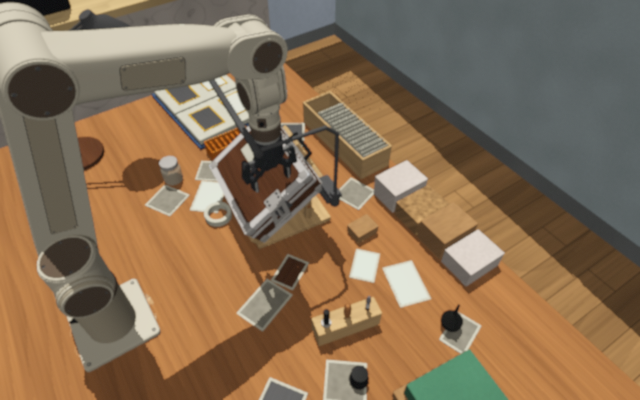

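```bash
cat > h.py <<'E'
import numpy as np,cv2
from workcell import bot
def K(n):
    i=bot.camera_info(n); f=200/np.tan(np.radians(i["vertical_fov"])/2)
    return f,i["cx"],i["cy"],i["pose"]
def ray(n,u,v,k=None):
    f,cx,cy,P=k or K(n); d=P[:3,:3]@np.array([(u-cx)/f,-(v-cy)/f,-1]); return P[:3,3],d/np.linalg.norm(d)
def atz(n,u,v,z,k=None):
    o,d=ray(n,u,v,k); return o+d*(z-o[2])/d[2]
def proj(n,p,k=None):
    f,cx,cy,P=k or K(n); q=P[:3,:3].T@(np.asarray(p)-P[:3,3]); return np.array([cx-f*q[0]/q[2],cy+f*q[1]/q[2]])
def tri(*obs):
    A=np.zeros((3,3));b=np.zeros(3);L=[]
    for o in obs:
        c,d=ray(*o); M=np.eye(3)-np.outer(d,d);A+=M;b+=M@c;L.append((c,M))
    p=np.linalg.solve(A,b); return p,[np.linalg.norm(M@(p-c)) for c,M in L]
def crop(im,x,y,w,h,s): return cv2.resize(im[y:y+h,x:x+w],None,fx=s,fy=s,interpolation=cv2.INTER_CUBIC)
E
python3 - <<'E'
from h import *
a=cv2.imread("pics/scene0.png");b=cv2.imread("pics/side0.png")
# scene crop x230..496? two crops side by side
A=crop(a,300,150,200,215,4)[:600];print(A.shape)
cv2.imwrite("pics/c1.png",crop(a,300,220,200,150,4))
cv2.imwrite("pics/c2.png",np.hstack([crop(a,245,165,80,120,5),crop(b,300,280,80,120,5)]))
cv2.imwrite("pics/c3.png",crop(b,190,110,160,120,5))
E
```

```text
(600, 800, 3)
```

View pics/c2.png

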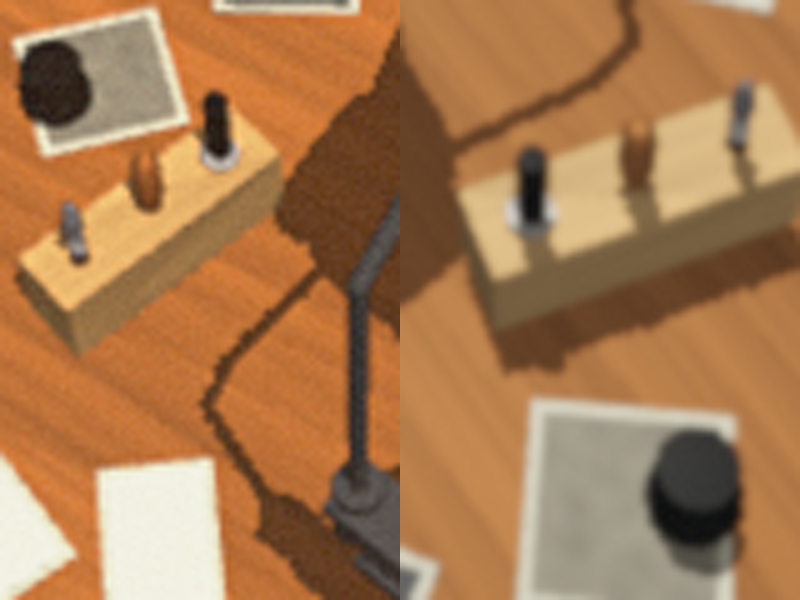

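View pics/c3.png

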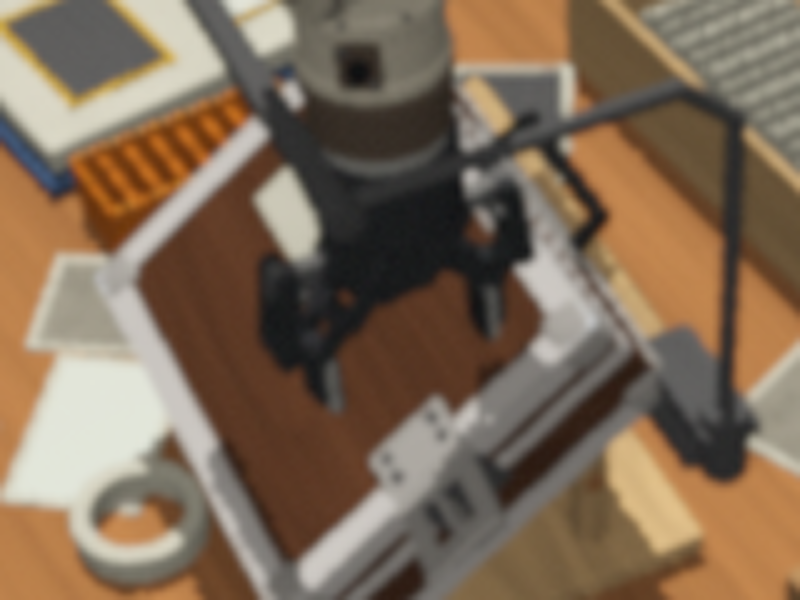

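```bash
python3 - <<'E'
from h import *
np.set_printoptions(precision=4,suppress=True)
s=lambda X,Y:("scene",245+X/5,165+Y/5); d=lambda X,Y:("side",300+(X-400)/5,280+Y/5)
print("top",tri(s(215,97),d(530,153))); print("collar",tri(s(220,155),d(531,215)))
for n,a in(("pin",s(215,97)),):print(atz(*a,.120))
print(atz(*d(530,153),.12))
print("collar@.062",atz(*s(220,155),.062),atz(*d(531,215),.062))
# block top corners
for n,p in (("s",[s(20,262),s(215,105),s(282,160),s(75,308)]),("d",[d(460,190),d(770,87),d(805,155),d(497,280)])):
    for q in p: print(n,atz(*q,.06))
print("brush base",atz(*s(78,258),.06),atz(*d(738,147),.06))
print("burn base",atz(*s(150,207),.06),atz(*d(637,188),.06))
c=lambda X,Y:("side",190+X/5,110+Y/5)
i=bot.camera_info("wrist");print(i)
E
```

```text
top (array([ 0.4501, -0.3294,  0.121 ]), [np.float64(0.00010367702520040553), np.float64(0.00010367702520038588)])
collar (array([ 0.4507, -0.3299,  0.0568]), [np.float64(0.000516787483191891), np.float64(0.0005167874831920186)])
[ 0.4495 -0.3298  0.12  ]
[ 0.4505 -0.3291  0.12  ]
collar@.062 [ 0.4529 -0.3273  0.062 ] [ 0.4496 -0.3324  0.062 ]
s [ 0.5846 -0.3803  0.06  ]
s [ 0.4234 -0.3538  0.06  ]
s [ 0.4323 -0.2942  0.06  ]
s [ 0.5901 -0.3326  0.06  ]
d [ 0.4281 -0.3008  0.06  ]
d [ 0.5931 -0.3404  0.06  ]
d [ 0.584  -0.3807  0.06  ]
d [ 0.4171 -0.3508  0.06  ]
brush base [ 0.5619 -0.3533  0.06  ] [ 0.5585 -0.3585  0.06  ]
burn base [ 0.5077 -0.3402  0.06  ] [ 0.5026 -0.3487  0.06  ]
{'vertical_fov': 71.8212288102503, 'cx': 321.17863235283704, 'cy': 196.58481713503738, 'pose': array([[ 1.    , -0.0002,  0.002 ,  0.4999],
       [-0.0003,  0.9654,  0.2607,  0.0663],
       [-0.002 , -0.2607,  0.9654,  0.3732],
       [ 0.    ,  0.    ,  0.    ,  1.    ]])}
```

View pics/c1.png

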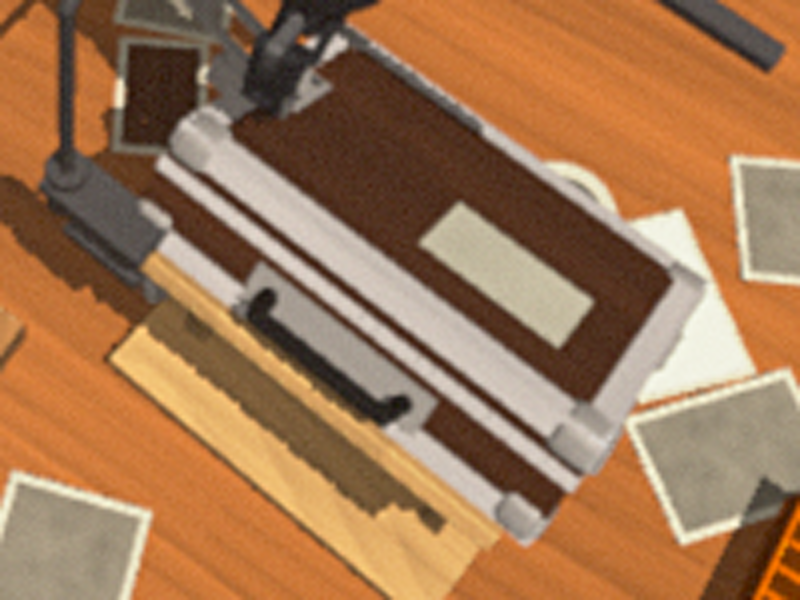

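```bash
cat >> h.py <<'E'
from scipy.spatial.transform import Rotation as R
def Rc(yaw): return (R.from_euler('z',yaw)*R.from_euler('y',-np.radians(35))).as_matrix()
E
python3 - <<'E'
from h import *
from scipy.optimize import least_squares
np.set_printoptions(precision=4,suppress=True)
s=lambda X,Y:("scene",300+X/4,220+Y/4); c=lambda X,Y:("side",190+X/5,110+Y/5)
obs=[(.12,-.15,s(178,143)),(.12,.15,s(587,455)),(-.12,.15,s(705,275)),(-.12,.15,c(108,278)),(-.12,-.15,c(288,588)),(.12,-.15,c(612,325))]
ks={n:K(n) for n in("scene","side")}
def f(p):
    return np.concatenate([proj(o[0],p[:3]+Rc(p[3])@np.array([x,y,.085]),ks[o[0]])-o[1:] for x,y,o in obs])
r=least_squares(f,[.5,0,.1,0],loss='soft_l1');print(r.x,f(r.x).reshape(-1,2))
p=r.x;RC=Rc(p[3])
for x in (-.05,0,.05):
  print(x,p[:3]+RC@np.array([x,-.167,.063]))
print(RC)
E
```

```text
[ 0.5656  0.117   0.1132 -0.0962] [[-1.2183 -2.7182]
 [ 2.5795  0.3441]
 [-0.9569  3.2448]
 [-0.4214 -0.1206]
 [ 0.5926  6.2   ]
 [-0.9473 -0.8905]]
-0.05 [ 0.4729 -0.0418  0.1361]
0 [ 0.5136 -0.0457  0.1648]
0.05 [ 0.5544 -0.0496  0.1935]
[[ 0.8154  0.0961 -0.5709]
 [-0.0787  0.9954  0.0551]
 [ 0.5736  0.      0.8192]]
```

```bash
python3 - <<'E'
from h import *
np.set_printoptions(precision=4,suppress=True)
print(tri(("scene",364,167),("side",190+345/5,110+197/5)))
print(atz("scene",364,167,.44),atz("side",190+345/5,110+197/5,.44))
print("bar end",atz("scene",494,235,.44),"arm/post",atz("scene",317.5,215,.44),atz("side",190+735/5,110+118/5,.44), atz("side",190+685/5,110+92/5,.44))
a=cv2.imread("pics/scene0.png");b=cv2.imread("pics/side0.png")
cv2.imwrite("pics/c4.png",np.hstack([crop(a,310,140,100,150,4),crop(b,220,100,100,150,4)]))
# hasp plate on lid plane
p=np.array([.5656,.117,.1132]);RC=Rc(-.0962)
for u,v in((273,198),(277,204),(280,210)):
    o,d=ray("side",u,v);q=RC.T@(o-p);e=RC.T@d;print(q+e*(.085-q[2])/e[2])
E
```

```text
(array([ 0.461 , -0.0696,  0.4302]), [np.float64(0.014045434853475402), np.float64(0.014045434853475421)])
[ 0.4809 -0.0737  0.44  ] [ 0.4484 -0.0665  0.44  ]
bar end [0.4734 0.2292 0.44  ] arm/post [ 0.6406 -0.0862  0.44  ] [ 0.6193 -0.1181  0.44  ] [ 0.6107 -0.0909  0.44  ]
[-0.0052 -0.1184  0.085 ]
[-0.0046 -0.1434  0.085 ]
[-0.0064 -0.1655  0.085 ]
```

View pics/c4.png

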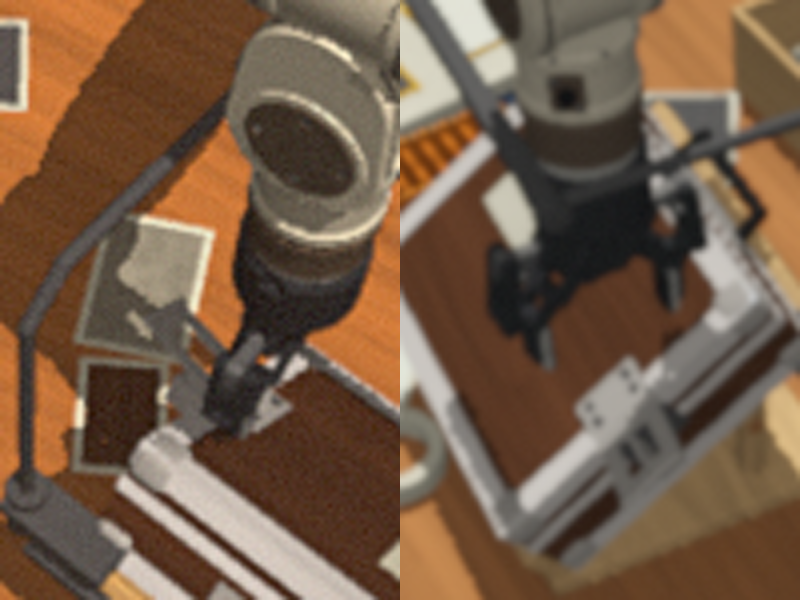

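Emit:
step_arm:
  targets: "-1 0.08 0 0 0 0 0; -1 0.08 0 0.06 0 0 0; -1 0.08 0 0.13 0 0 0; -1 0.08 0 0.2 0 0 0; -1 0.08 0 0.27 0 0 0; -1 0.08 0 0.34 0 0 0; -1 0.08 0 0.41 0 0 0; -1 0.08 0 0.48 0 0 0; -1 0.08 0 0.56 0 0 0; -1 0.08 0 0.56 0 0 0"

```text
clock: 0.93
eef_pos: [0.5421, 0.0, 0.4857]
tool_rot: [0.707, 0.707, 0.011, 0.011]
ft_force: [2.1, -0.3, 2.4]
grip_width: 0.0003
grasp_force: 0.0
```

Emit:
step_arm:
  targets: "-1 0 -0.08 0 0 0 0.15; -1 0 -0.16 0 0 0 0.3; -1 0 -0.24 0 0 0 0.45; -1 0 -0.32 0 0 0 0.6; -1 0 -0.4 0 0 0 0.75; -1 0 -0.44 0 0 0 0.9; -1 -0.04 -0.44 -0.06 0 0 1; -1 -0.08 -0.44 -0.14 0 0 1; -1 -0.08 -0.44 -0.22 0 0 1; -1 -0.08 -0.44 -0.3 0 0 1"

```text
clock: 1.77
eef_pos: [0.4969, -0.2208, 0.3415]
tool_rot: [0.383, 0.924, 0.003, 0.003]
ft_force: [2.5, -0.9, 0.6]
grip_width: -0.0002
grasp_force: 0.0
```

Emit:
step_arm:
  targets: "-1 0 0 -0.05 0 0 0.15; -1 0 0 -0.05 0 0 0.3; -1 0 0 -0.05 0 0 0.45; -1 0 0 -0.05 0 0 0.6; -1 0 0 -0.05 0 0 0.75; -1 0 0 -0.05 0 0 0.88; -1 0 0 -0.05 0 0 0.88; -1 0 0 -0.05 0 0 0.88"

```text
clock: 2.43
eef_pos: [0.4975, -0.22, 0.3165]
tool_rot: [0.048, 0.999, 0.004, -0.0]
ft_force: [0.9, 0.1, 0.4]
grip_width: -0.0005
grasp_force: 0.0
```

```bash
python3 - <<'E'
from h import *
import pickle
o=bot.get_obs();print(o["clock"],o["eef_pos"],o["tool_rot"],o["joint_pos"])
k=K("wrist");im=bot.camera("wrist")[:,:,::-1];sd=bot.camera("side")[:,:,::-1];sc=bot.camera("scene")[:,:,::-1]
pickle.dump((k,im,sd,sc),open("w1.pkl","wb"))
print(k)
L=np.array([.509,-.045,.161]);P=np.array([.45,-.33,.09])
print(proj("w",L,k),proj("w",P,k),proj("side",L),proj("scene",L))
u,v=proj("w",L,k).astype(int)
u=min(max(u-80,0),480);v=min(max(v-75,0),250)
us,vs=proj("side",L).astype(int)
print(u,v,us-50,vs-75)
cv2.imwrite("pics/w1.png",np.hstack([crop(im,u,v,100,150,4),crop(sd,us-50,vs-75,100,150,4)]) if 0 else np.vstack([np.hstack([crop(im,u,v,133,100,3),crop(sd,us-66,vs-50,133,100,3)]),np.pad(cv2.resize(im,(480,300)),((0,0),(0,798-480),(0,0)))]))
E
```

```text
2.4333 [ 0.49745278 -0.21996483  0.31651143] [ 4.84066467e-02  9.98819451e-01  4.05228609e-03 -2.82785045e-04] [-0.42078368  0.32144139  0.40019178  1.65302215  0.00734343 -0.3239445 ]
(np.float64(276.18143170181366), 321.17863235283704, 196.58481713503738, array([[ 0.09702215, -0.96078394, -0.2597709 ,  0.43202166],
       [ 0.99524428,  0.09593463,  0.01689293, -0.21467461],
       [ 0.00869057, -0.26017449,  0.96552251,  0.48533599],
       [ 0.        ,  0.        ,  0.        ,  1.        ]]))
[466.27293382 174.25672091] [238.34478241 143.58565549] [285.05416    212.85688333] [357.74474881 241.004323  ]
386 99 235 137
```

View pics/w1.png

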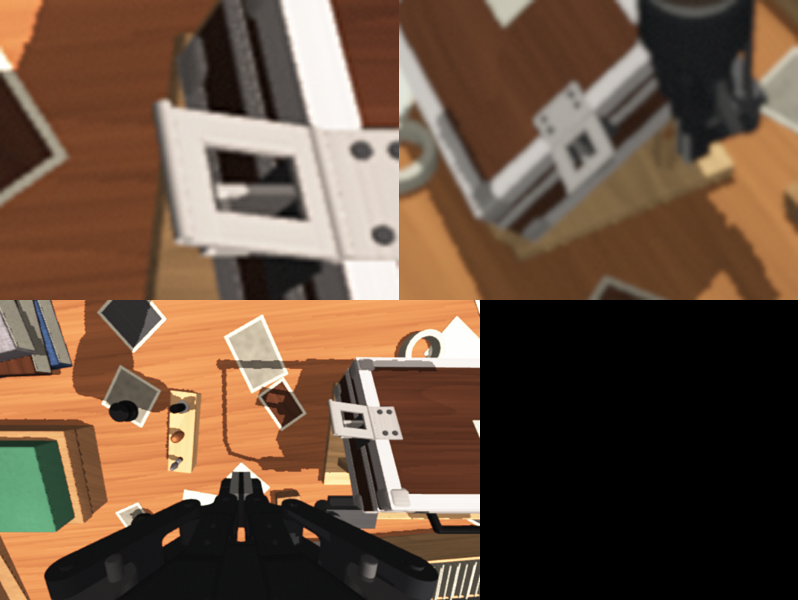

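```bash
cat > fit.py <<'E'
from h import *
import pickle
from scipy.optimize import least_squares
np.set_printoptions(precision=4,suppress=True)
k,im,sd,sc=pickle.load(open("w1.pkl","rb"))
ks={"w":k,"scene":K("scene"),"side":K("side")}
w=lambda X,Y:("w",386+X/3,99+Y/3); d=lambda X,Y:("side",235+(X-399)/3,137+Y/3)
def case(x,y): return lambda p:np.array([x-p[5],y+.167,.022])
def hp(x,r): return lambda p:np.array([x,.015-r*np.sin(p[4]),.024-r*np.cos(p[4])])
obs=[(hp(-.026,.065),w(158,103)),(hp(.026,.065),w(178,243)),(hp(-.026,0),w(312,127)),(hp(.026,0),w(340,258)),
(hp(-.026,.065),d(570,197)),(hp(.026,.065),d(613,150)),
(hp(-.0135,.05),w(205,147)),(hp(.0135,.05),w(217,213)),(hp(-.0135,.012),w(297,158)),(hp(.0135,.012),w(306,222)),
(case(-.12,-.15),("w",477,83)),(case(.12,-.15),("w",520,273)),
(case(.12,-.15),("scene",344.5,255.75)),(case(.12,.15),("scene",446.75,333.75)),(case(-.12,.15),("scene",476.25,288.75)),
(case(-.12,.15),("side",211.6,165.6)),(case(.12,-.15),("side",312.4,175)),(case(-.12,-.15),("side",262,208.7))]
def f(p): return np.concatenate([proj(o[0],p[:3]+Rc(p[3])@g(p),ks[o[0]])-o[1:] for g,o in obs])
r=least_squares(f,[.51,-.045,.16,-.096,1.7,-.005],loss='soft_l1')
if __name__=="__main__":
    print(r.x);print(f(r.x).reshape(-1,2))
    print("elbow from loop",r.x[:3]+R.from_euler('z',r.x[3]).apply([-.061,-.03,0]))
    pt=k
    # pin in wrist: rows/cols of full image at 0.75
    for (u,v,z) in ((187,406,.12),(172,409,.062)): print(atz("w",u/.75,(v-300)/.75,z,k))
E
python3 fit.py
```

```text
[ 0.5073 -0.041   0.1613 -0.1193  1.7762 -0.0027]
[[  0.9237   2.4067]
 [  0.9591  -0.6697]
 [ -0.0528   1.9878]
 [  0.0079   0.4097]
 [-16.0405  24.2202]
 [-15.9458  26.8485]
 [ -1.0392  -0.5228]
 [ -1.2152  -0.0885]
 [ -1.9722   0.0426]
 [ -0.3359   0.6895]
 [ -0.5243  -1.9886]
 [  0.7455   5.7577]
 [  0.4631  -3.0447]
 [  2.4335   2.1311]
 [  0.4231   5.8134]
 [ -0.1503  -1.2616]
 [ -2.6963  -0.3131]
 [-16.0365  24.4093]]
elbow from loop [ 0.4432 -0.0635  0.1613]
[ 0.4472 -0.3066  0.12  ]
[ 0.4525 -0.3521  0.062 ]
```

```bash
sed -i 's|235+(X-399)/3,137+Y/3|219+(X-399)/3,162+Y/3|; s|("side",262,208.7)|d(480,215)|; s|(187,406,.12),(172,409,.062)|(172,408,.12),(184,408,.062)|' fit.py; python3 fit.py
```

```text
[ 0.5073 -0.0403  0.1601 -0.1196  1.7725 -0.0014]
[[ 0.9877  2.3589]
 [ 0.9857 -0.9225]
 [-0.046   1.8209]
 [-0.0297  0.0761]
 [-0.1034 -0.6334]
 [-0.0244  2.0145]
 [-1.0055 -0.6431]
 [-1.2023 -0.3103]
 [-1.9712 -0.1422]
 [-0.3578  0.4148]
 [-0.641  -2.7471]
 [ 0.2866  3.6256]
 [ 0.9367 -2.8591]
 [ 2.7369  2.2015]
 [ 0.6481  5.9495]
 [-0.4511 -0.8551]
 [-3.1938  0.1758]
 [-0.4467 -0.1686]]
elbow from loop [ 0.4431 -0.0628  0.1601]
[ 0.448 -0.333  0.12 ]
[ 0.4529 -0.3278  0.062 ]
```

```bash
cat > go.py <<'E'
from h import *
np.set_printoptions(precision=4,suppress=True)
L=np.array([.5073,-.0403,.1601]);RC=Rc(-.12)
def Rt(tilt=0): # tool y ~ -+case y ; tool z = -case z, tip tilted to +y by tilt deg
    t=np.radians(tilt); z=np.array([0,np.sin(t),-np.cos(t)]); x=np.array([-1.,0,0]); y=np.cross(z,x)
    return R.from_matrix(RC@np.c_[x,y,z])
def delta(target_pos,target_R,o=None):
    o=o or bot.get_obs(); q=R.from_quat(o["tool_rot"])
    return (np.asarray(target_pos)-o["eef_pos"])/.5,(target_R*q.inv()).as_rotvec()/(np.pi/4)
def incase(v): return (RC@np.asarray(v))/.5
E
python3 - <<'E'
from go import *
o=bot.get_obs();print(R.from_quat(o["tool_rot"]).as_matrix())
for y,z in((-.12,.10),(-.035,.075),(-.035,-.033)):
    p=L+RC@np.array([-.026,y,z]);print(p,*delta(p,Rt(20)))
print(incase([0,.01,0]),incase([0,0,.01]),incase([.01,0,0]))
E
```

```text
[[-0.9954  0.0957  0.0004]
 [ 0.0957  0.9954  0.0079]
 [ 0.0004  0.0079 -1.    ]]
[ 0.4148 -0.15    0.2271] [-0.1654  0.14   -0.1793] [ 0.3352 -0.8113  0.1031]
[ 0.4393 -0.0673  0.2066] [-0.1166  0.3053 -0.2202] [ 0.3352 -0.8113  0.1031]
[ 0.5008 -0.0748  0.1182] [ 0.0064  0.2905 -0.3972] [ 0.3352 -0.8113  0.1031]
[0.0024 0.0199 0.    ] [-0.0114  0.0014  0.0164] [ 0.0163 -0.002   0.0115]
```

Emit:
step_arm:
  targets: "-1 -0.02 0 0 0.05 -0.13 0.01; -1 -0.05 0.02 -0.02 0.1 -0.27 0.03; -1 -0.08 0.04 -0.05 0.16 -0.4 0.05; -1 -0.11 0.08 -0.09 0.22 -0.54 0.07; -1 -0.14 0.11 -0.14 0.28 -0.68 0.09; -1 -0.165 0.14 -0.18 0.335 -0.811 0.103; -1 -0.165 0.14 -0.18 0.335 -0.811 0.103; -1 -0.14 0.22 -0.2 0.335 -0.811 0.103; -1 -0.117 0.305 -0.22 0.335 -0.811 0.103; -1 -0.117 0.305 -0.22 0.335 -0.811 0.103"

```text
clock: 3.42
eef_pos: [0.4386, -0.0626, 0.2061]
tool_rot: [0.002, 0.941, 0.149, 0.304]
ft_force: [-1.1, 0.2, -0.7]
grip_width: 0.0002
grasp_force: 0.0
```

```bash
python3 - <<'E'
from go import *
o=bot.get_obs();print(RC.T@(o["eef_pos"]-L),o["ft_force"],o["joint_pos"])
p=L+RC@np.array([-.026,-.035,-.033]);print(*delta(p,Rt(20)))
E
```

```text
[-0.0273 -0.0304  0.0753] [-1.1482  0.1972 -0.7201] [-0.5548 -0.2031 -0.6759  0.6819  0.5697 -0.4273]
[ 0.1243 -0.0243 -0.176 ] [-0.0017 -0.0018 -0.0071]
```

Emit:
step_arm:
  targets: "-1 0.015 -0.007 -0.02 0 0 0; -1 0.03 -0.01 -0.04 0 0 0; -1 0.045 -0.012 -0.062 0 0 0; -1 0.06 -0.015 -0.084 0 0 0; -1 0.075 -0.017 -0.106 0 0 0; -1 0.09 -0.019 -0.128 0 0 0; -1 0.108 -0.021 -0.152 0 0 0; -1 0.124 -0.024 -0.176 0 0 0; -1 0.124 -0.024 -0.176 0 0 0"

```text
clock: 4.17
eef_pos: [0.503, -0.0801, 0.1183]
tool_rot: [0.004, 0.941, 0.147, 0.305]
ft_force: [0.1, 0.2, -0.2]
grip_width: -0.0
grasp_force: 0.0
```

Emit:
step_arm:
  targets: "-1 0.0012 0.01 0 0 0 0; -1 0.0024 0.02 0 0 0 0; -1 0.0036 0.03 0 0 0 0; -1 0.0048 0.04 0 0 0 0; -1 0.006 0.05 0 0 0 0; -1 0.006 0.05 0 0 0 0; -1 0.006 0.05 0 0 0 0"

```text
clock: 4.75
eef_pos: [0.5041, -0.0539, 0.1194]
tool_rot: [0.003, 0.941, 0.147, 0.306]
ft_force: [-1.4, -0.2, 0.1]
grip_width: 0.0003
grasp_force: 0.0
```

```bash
python3 - <<'E'
from go import *
o=bot.get_obs();print(RC.T@(o["eef_pos"]-L),RC.T@o["ft_force"])
E
```

```text
[-0.0247 -0.0139 -0.0324] [-1.0351 -0.349   0.9059]
```

Continue pressing in, in small steps until contact.

Emit:
step_arm:
  targets: "-1 0.001 0.01 0 0 0 0; -1 0.002 0.018 0 0 0 0; -1 0.003 0.022 0 0 0 0; -1 0.003 0.022 0 0 0 0; -1 0.003 0.022 0 0 0 0"

```text
clock: 5.17
eef_pos: [0.5055, -0.0432, 0.1189]
tool_rot: [0.003, 0.941, 0.147, 0.306]
ft_force: [-0.5, 0.7, -0.8]
grip_width: -0.0001
grasp_force: 0.1
```

Emit:
step_arm:
  targets: "-1 0.001 0.005 0 0 0 0; -1 0.001 0.008 0 0 0 0; -1 0.001 0.008 0 0 0 0; -1 0.001 0.008 0 0 0 0"

```text
clock: 5.5
eef_pos: [0.5061, -0.0396, 0.1189]
tool_rot: [0.003, 0.941, 0.147, 0.306]
ft_force: [0.1, -1.6, -0.6]
grip_width: 0.0001
grasp_force: 0.5
```

```bash
python3 - <<'E'
from go import *
o=bot.get_obs();print(RC.T@(o["eef_pos"]-L),RC.T@o["ft_force"])
E
```

```text
[-0.0247  0.0006 -0.033 ] [-0.1449 -1.5867 -0.6733]
```

Emit:
step_arm:
  targets: "-1 0.001 0.004 0 0 0 0; -1 0.001 0.007 0 0 0 0; -1 0.001 0.007 0 0 0 0; -1 0.001 0.007 0 0 0 0"

```text
clock: 5.83
eef_pos: [0.5066, -0.0359, 0.119]
tool_rot: [0.003, 0.941, 0.147, 0.306]
ft_force: [0.5, -2.2, -0.6]
grip_width: 0.0003
grasp_force: 0.6
```

Emit:
step_arm:
  targets: "-1 0.001 0.004 0 0 0 0; -1 0.001 0.008 0 0 0 0; -1 0.001 0.008 0 0 0 0; -1 0.001 0.008 0 0 0 0"

```text
clock: 6.17
eef_pos: [0.5071, -0.0327, 0.1188]
tool_rot: [0.004, 0.941, 0.146, 0.306]
ft_force: [-0.5, -5.0, -0.8]
grip_width: -0.0002
grasp_force: 2.5
```

Emit:
step_arm:
  targets: "-1 0.001 0.004 0 0 0 0; -1 0.001 0.008 0 0 0 0; -1 0.001 0.008 0 0 0 0; -1 0.001 0.008 0 0 0 0"

```text
clock: 6.5
eef_pos: [0.5075, -0.0324, 0.1186]
tool_rot: [0.006, 0.941, 0.143, 0.306]
ft_force: [-10.4, -16.9, 4.5]
grip_width: -0.0003
grasp_force: 8.9
```

```bash
python3 - <<'E'
from go import *
import pickle
o=bot.get_obs();print(RC.T@(o["eef_pos"]-L),RC.T@o["ft_force"])
E
```

```text
[-0.0244  0.0079 -0.0336] [ -4.22   -17.9999   8.465 ]
```

Emit:
step_arm:
  targets: "-1 -0.008 -0.07 0 0 0 0; -1 -0.016 -0.14 0 0 0 0; -1 -0.06 -0.145 0.06 0 0 0; -1 -0.1 -0.14 0.12 0 0 0; -1 -0.13 -0.135 0.16 0 0 0; -1 -0.13 -0.135 0.16 0 0 0; -1 -0.13 -0.135 0.16 0 0 0"

```text
clock: 7.08
eef_pos: [0.4433, -0.0957, 0.2006]
tool_rot: [0.003, 0.94, 0.147, 0.307]
ft_force: [0.9, -0.3, -0.9]
grip_width: 0.0002
grasp_force: 0.0
```

```bash
python3 - <<'E'
from go import *
import pickle
o=bot.get_obs();print(o["clock"],RC.T@(o["eef_pos"]-L),RC.T@o["ft_force"])
k=K("wrist");im=bot.camera("wrist")[:,:,::-1]
pickle.dump((k,im),open("w2.pkl","wb"))
u,v=proj("w",L,k);print(u,v)
u0=int(min(max(u-66,0),506));v0=int(min(max(v-50,0),300));print(u0,v0)
cv2.imwrite("pics/w2.png",crop(im,u0,v0,133,100,6))
E
```

```text
7.0833 [-0.0234 -0.0627  0.0658] [ 0.2459 -0.1647 -1.2955]
358.51851377354524 217.36671015643552
292 167
```

View pics/w2.png

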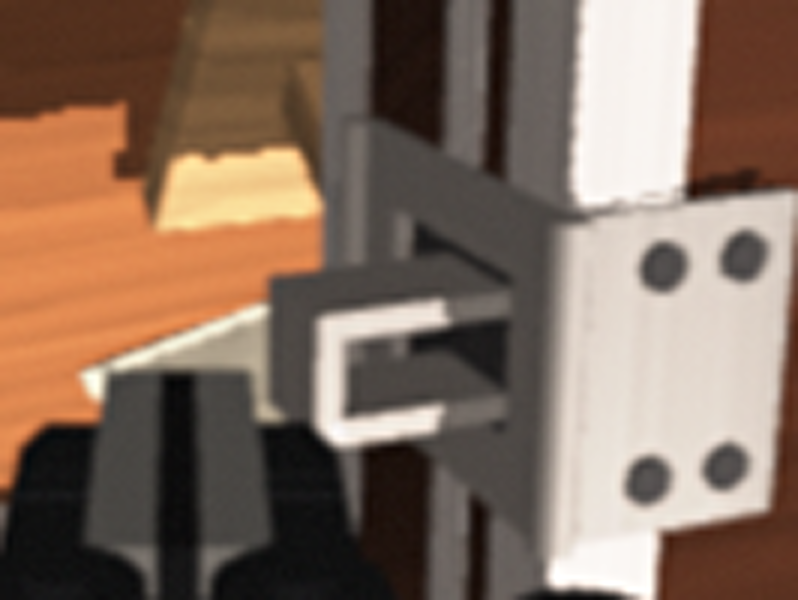

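```bash
cat > fit2.py <<'E'
from fit import *
k2,_=pickle.load(open("w2.pkl","rb"))
ks["w2"]=k2
c=lambda X,Y:np.array([292+X/6-.4,167+Y/6-.4])
S=[((-.0105,-.017,.01),c(317,318)),((.0105,-.017,.01),c(330,445)),((-.0065,-.013,.01),c(347,342)),((.0065,-.013,.01),c(350,418)),
((-.0105,.0135,.01),c(512,290)),((-.0065,.0135,.01),c(508,315)),((.0065,.0135,.01),c(505,390)),((.0105,.0135,.01),c(505,415)),
((-.0105,-.017,-.01),c(272,282)),((.0105,-.017,-.01),c(275,408)),
((-.026,.015,.0275),c(580,218)),((.026,.015,.0275),c(560,553))]
def f2(p): return np.concatenate([proj("w2",p[:3]+Rc(p[3])@np.array(a),k2)-b for a,b in S])
old=f
if __name__=="__main__":
    for nm,g in (("w2 only",lambda p:f2(p)),("both",lambda p:np.concatenate([f2(p),.5*old(p)]))):
        r2=least_squares(g,r.x,loss='soft_l1')
        print(nm,r2.x);print(f2(r2.x).reshape(-1,2).T)
    p=r2.x
    print("yaw free; elbow",p[:3]+R.from_euler('z',p[3]).apply([-.061,-.03,0]))
E
python3 fit2.py
```

```text
w2 only [ 0.5076 -0.0435  0.167  -0.0635  1.7725 -0.0014]
[[ 0.9031 -0.8748  0.1104 -0.2099 -0.899  -0.294   0.0092 -0.0503  0.1902
   0.2315 -0.1922  1.614 ]
 [ 0.126   0.6129 -0.3545  0.3306 -0.1478 -0.2337  0.285   0.0509 -0.799
  -1.4692  0.8454  0.1   ]]
both [ 0.5065 -0.0442  0.1674 -0.1139  1.7974  0.0002]
[[ 1.4367 -1.2345  0.4426 -0.4252 -0.7115 -0.2662 -0.473  -0.6867  0.0663
  -0.7179  1.1886  0.8248]
 [-0.6874  0.1183 -0.9804 -0.1097  0.0346 -0.0193  0.6121  0.4151 -1.5237
  -1.9018  0.915   0.6238]]
yaw free; elbow [ 0.4425 -0.0671  0.1674]
```

```bash
sed -i 's/^L=.*/L=np.array([.507,-.0439,.1672]);RC=Rc(-.10)/' go.py; cat >> go.py <<'E'
def Rup(yaw): return R.from_euler('z',yaw)*R.from_matrix(np.array([[-1.,0,0],[0,1,0],[0,0,-1]]))
E
python3 - <<'E'
from go import *
print(*delta([.45,-.33,.20],Rup(-.14)))
E
```

```text
[ 0.0141 -0.4695  0.0011] [-0.3262  0.822  -0.1629]
```

Emit:
step_arm:
  targets: "-1 0 -0.08 0.03 0 0 0; -1 0 -0.16 0.06 0 0 0; 0 0 -0.24 0.08 -0.05 0.13 -0.03; 0.2 0 -0.31 0.08 -0.1 0.27 -0.05; 0.2 0.01 -0.38 0.06 -0.16 0.41 -0.08; 0.2 0.014 -0.43 0.04 -0.21 0.55 -0.11; 0.2 0.014 -0.47 0.02 -0.27 0.69 -0.14; 0.2 0.014 -0.47 0.001 -0.326 0.822 -0.163; 0.2 0.014 -0.47 0.001 -0.326 0.822 -0.163; 0.2 0.014 -0.47 0.001 -0.326 0.822 -0.163"

```text
clock: 7.97
eef_pos: [0.451, -0.3285, 0.196]
tool_rot: [0.068, 0.998, 0.002, -0.003]
ft_force: [-0.4, -0.2, 0.4]
grip_width: 0.0512
grasp_force: 0.0
```

```bash
python3 - <<'E'
from go import *
o=bot.get_obs();print(o["joint_pos"])
k=K("wrist");im=bot.camera("wrist")[:,:,::-1]
print([proj("w",[.45,-.33,z],k) for z in(.064,.12)])
u,v=proj("w",[.45,-.33,.1],k).astype(int)
print(u-66,v-50)
cv2.imwrite("pics/w3.png",crop(im,u-66,max(v-50,0),133,100,6))
print(*delta([.45,-.33,.087],Rup(-.14)))
# dark blob
g=im[max(v-50,0):v+50,u-66:u+66].max(2); 
E
```

```text
[-0.6298  0.3655  0.1537  1.3654  0.0005 -0.4929]
[array([318.8225, 183.1054]), array([318.5704, 195.8445])]
252 140
[-0.0003 -0.0019 -0.2204] [-0.0038 -0.0043 -0.002 ]
```

View pics/w3.png

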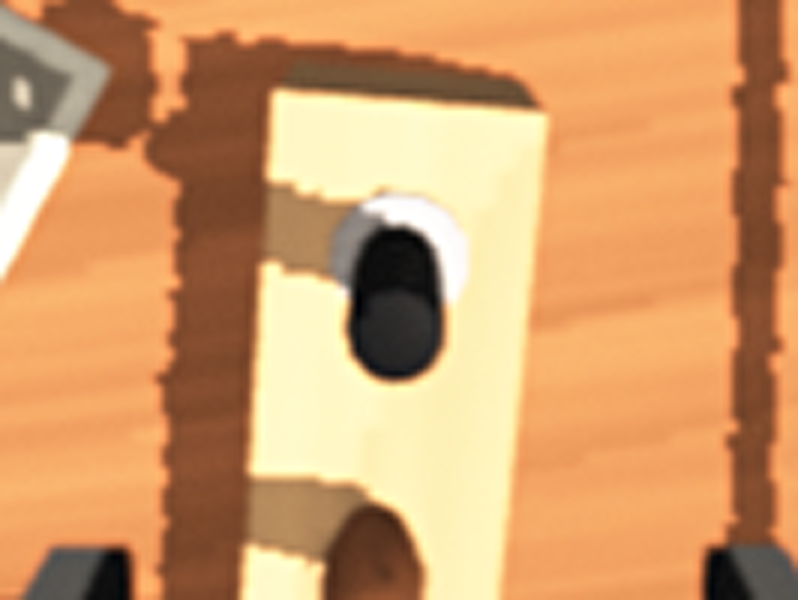

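Emit:
step_arm:
  targets: "0.2 0 -0.001 -0.05 0 0 0; 0.2 0 -0.002 -0.11 0 0 0; 0.2 0 -0.002 -0.16 0 0 0; 0.2 0 -0.002 -0.2 0 0 0; 0.2 0 -0.002 -0.22 0 0 0; 0.2 0 -0.002 -0.22 0 0 0; -1 0 -0.002 -0.22 0 0 0; -1 0 -0.002 -0.22 0 0 0; -1 0 -0.002 -0.22 0 0 0; -1 0 -0.002 -0.22 0 0 0"

```text
clock: 8.85
eef_pos: [0.4509, -0.3324, 0.0916]
tool_rot: [0.07, 0.998, -0.001, 0.001]
ft_force: [-0.2, 1.0, 4.9]
grip_width: 0.01
grasp_force: 58.7
```

Emit:
step_arm:
  targets: "-1 0 0 0 0 0 0; -1 0 0 0 0 0 0; -1 0 0 0 0 0 0; -1 0 0 0 0 0 0"

```text
clock: 9.18
eef_pos: [0.451, -0.3324, 0.0916]
tool_rot: [0.07, 0.998, -0.001, 0.001]
ft_force: [0.3, 0.9, 7.1]
grip_width: 0.0102
grasp_force: 58.7
```

Emit:
step_arm:
  targets: "-1 0 0 0.02 0 0 0; -1 0 0 0.05 0 0 0; -1 0 0 0.1 0 0 0; -1 0 0 0.16 0 0 0; -1 0 0 0.22 0 0 0; -1 0 0 0.28 0 0 0; -1 0 0 0.28 0 0 0; -1 0 0 0.28 0 0 0"

```text
clock: 9.85
eef_pos: [0.4508, -0.3324, 0.2324]
tool_rot: [0.07, 0.998, -0.002, 0.002]
ft_force: [0.4, 0.2, -0.4]
grip_width: 0.0101
grasp_force: 58.7
```

```bash
python3 - <<'E'
from go import *
import pickle
o=bot.get_obs();print(o["clock"],o["eef_pos"],o["ft_force"],o["grip_width"])
k=K("wrist");im=bot.camera("wrist")[:,:,::-1];sd=bot.camera("side")[:,:,::-1];sc=bot.camera("scene")[:,:,::-1]
pickle.dump((k,im,sd,sc),open("w4.pkl","wb"))
# predicted pin points if rigid in hand
q=R.from_quat(o["tool_rot"]).as_matrix()
for n,d in(("top",-.033),("collar",.028-.0),("tip",.075)):
    X=o["eef_pos"]+q@np.array([0,0,d]); print(n,X,proj("w",X,k))
for nm in("side","scene"): print(nm,proj(nm,o["eef_pos"]))
d=cv2.absdiff(sd,cv2.imread("pics/side0.png"));
cv2.imwrite("pics/w4f.png",im)
E
```

```text
9.85 [ 0.4508 -0.3324  0.2324] [ 0.4199  0.1682 -0.371 ] 0.010110134851365372
top [ 0.4507 -0.3322  0.2654] [320.5277 248.8624]
collar [ 0.4509 -0.3325  0.2044] [320.6681 212.7663]
tip [ 0.451  -0.3326  0.1574] [320.7317 196.4357]
side [327.477  287.2321]
scene [284.8445 161.5772]
```

```bash
python3 - <<'E'
from go import *
for y in(-.14,-.004):
    p=L+RC@np.array([0,y,.115]);print(p,*delta(p,Rt(0)))
E
```

```text
[ 0.4274 -0.1766  0.2614] [-0.043   0.3087  0.0664] [-0.0951 -0.7771  0.0502]
[ 0.441  -0.0413  0.2614] [-0.0158  0.5794  0.0664] [-0.0951 -0.7771  0.0502]
```

Emit:
step_arm:
  targets: "-1 0 0.05 0.03 0 0 0; -1 0 0.1 0.05 -0.01 -0.12 0.01; -1 -0.01 0.16 0.065 -0.02 -0.25 0.02; -1 -0.02 0.21 0.066 -0.04 -0.38 0.03; -1 -0.03 0.26 0.066 -0.06 -0.51 0.03; -1 -0.043 0.3 0.066 -0.08 -0.64 0.04; -1 -0.043 0.31 0.066 -0.095 -0.777 0.05; -1 -0.043 0.31 0.066 -0.095 -0.777 0.05; -1 -0.035 0.38 0.066 -0.095 -0.777 0.05; -1 -0.03 0.44 0.066 -0.095 -0.777 0.05"

```text
clock: 10.83
eef_pos: [0.4336, -0.1134, 0.2617]
tool_rot: [0.052, 0.952, -0.017, 0.3]
ft_force: [1.3, 0.9, 0.2]
grip_width: 0.0099
grasp_force: 58.8
```

```bash
python3 - <<'E'
from go import *
o=bot.get_obs();print(o["joint_pos"],RC.T@(o["eef_pos"]-L))
p=L+RC@np.array([0,-.004,.115]);print(p,*delta(p,Rt(0)))
E
```

```text
[-0.3604 -0.3651 -0.6063  0.7343  0.1426 -0.2081] [ 0.0001 -0.0764  0.1153]
[ 0.441  -0.0413  0.2614] [ 0.0147  0.1441 -0.0006] [ 0.0008 -0.001   0.0111]
```

```bash
python3 - <<'E'
from go import *
p=L+RC@np.array([0,-.045,.09]);print(p,*delta(p,Rt(0)))
E
```

```text
[ 0.4511 -0.0835  0.2409] [ 0.0351  0.0597 -0.0416] [ 0.0008 -0.001   0.0111]
```

Emit:
step_arm:
  targets: "-1 0.01 0.03 -0.01 0 0 0.01; -1 0.02 0.06 -0.02 0 0 0.01; -1 0.035 0.06 -0.042 0 0 0.01; -1 0.035 0.06 -0.042 0 0 0.01; -1 0.035 0.06 -0.042 0 0 0.01; -1 0.035 0.06 -0.042 0 0 0.01"

```text
clock: 11.33
eef_pos: [0.4524, -0.0821, 0.2415]
tool_rot: [0.045, 0.953, -0.015, 0.301]
ft_force: [0.0, -0.8, -1.2]
grip_width: 0.0097
grasp_force: 58.8
```

```bash
python3 - <<'E'
from go import *
import pickle
o=bot.get_obs();print(o["clock"],RC.T@(o["eef_pos"]-L),o["eef_pos"],o["tool_rot"])
k=K("wrist");im=bot.camera("wrist")[:,:,::-1]
pickle.dump((k,im,o),open("w5.pkl","wb"))
q=R.from_quat(o["tool_rot"]).as_matrix()
for d in(.0316,.0796): print(proj("w",o["eef_pos"]+q@np.array([0,0,d]),k))
u,v=proj("w",L,k);print(u,v)
u0=int(u-75);v0=int(v-50);print(u0,v0)
cv2.imwrite("pics/w5.png",crop(im,u0,v0,133,100,6))
E
```

```text
11.3333 [ 0.0013 -0.0434  0.0898] [ 0.4524 -0.0821  0.2415] [ 0.0445  0.9526 -0.0146  0.3005]
[320.7378 211.3481]
[320.8007 195.2085]
365.5553501744757 191.384544533938
290 141
```

View pics/w5.png

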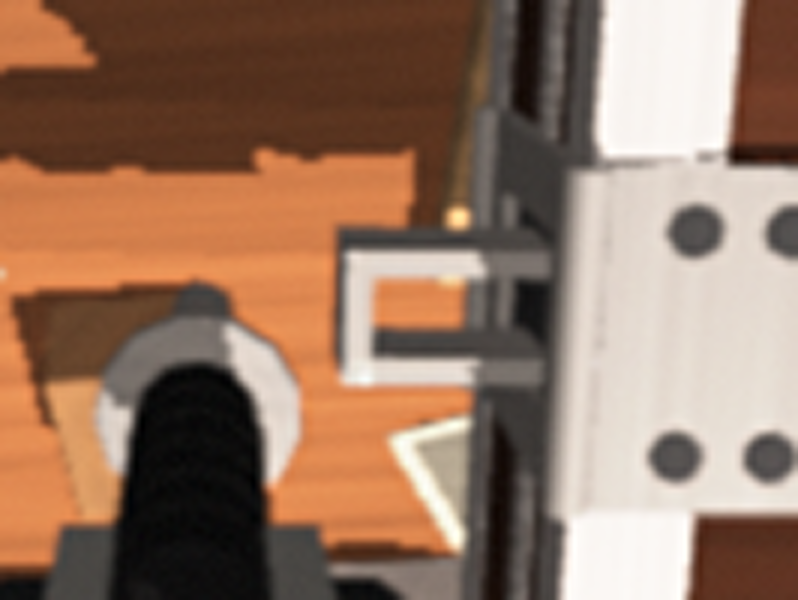

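```bash
cat > fit3.py <<'E'
from go import *
import pickle
from scipy.optimize import least_squares
k,im,o=pickle.load(open("w5.pkl","rb"))
c=lambda X,Y:np.array([290+X/6-.4,141+Y/6-.4])
S=[((-.0105,-.017,.01),c(343,248)),((.0105,-.017,.01),c(341,385)),((-.0065,-.013,.01),c(374,278)),((.0065,-.013,.01),c(374,356)),
((-.0105,.0135,.01),c(551,250)),((-.0065,.0135,.01),c(549,277)),((.0065,.0135,.01),c(545,357)),((.0105,.0135,.01),c(543,385)),
((-.0105,-.017,-.01),c(340,230)),((-.026,.015,.0275),c(585,165)),((.026,.015,.0275),c(565,518))]
def f(p): return np.concatenate([proj("w",p[:3]+Rc(p[3])@np.array(a),k)-b for a,b in S])
r=least_squares(f,[*L,-.1],loss='soft_l1');p=r.x
print(p,f(p).reshape(-1,2).T, "in case rel L",RC.T@(p[:3]-L))
q=R.from_quat(o["tool_rot"]).as_matrix();T=o["eef_pos"]
# pin: unknown base point offset(2) and tilt(2) in tool frame; silhouette extremes
def pts(C,ax,rad,n=180):
    a=np.linspace(0,2*np.pi,n);e=np.cross(ax,[0,1,0]);e/=np.linalg.norm(e);g=np.cross(ax,e)
    return C+rad*(np.outer(np.cos(a),e)+np.outer(np.sin(a),g))
def sil(x):
    ax=np.array([x[2],x[3],1.]);ax/=np.linalg.norm(ax);C=np.array([x[0],x[1],.0316])
    P=lambda Q:np.array([proj("w",T+q@t,k) for t in Q])
    col=P(np.vstack([pts(C,ax,.013),pts(C-.004*ax,ax,.013)]))
    tip=P(np.vstack([pts(C+.048*ax,ax,.0032),pts(C+.0467*ax,ax,.0045)]))
    return np.array([col[:,0].min(),col[:,0].max(),col[:,1].min(),tip[:,0].min(),tip[:,0].max(),tip[:,1].min()])
ob=np.array([c(97,0)[0],c(302,0)[0],c(0,315)[1],c(173,0)[0],c(233,0)[0],c(0,282)[1]])
print("pred-obs",sil([0,0,0,0])-ob)
s=least_squares(lambda x:np.r_[sil(x)-ob,x[0]*300,x[1]*300,x[2]*30,x[3]*30],[0,0,0,0],diff_step=1e-4);x=s.x;print("pin in tool",x,sil(x)-ob)
C=T+q@np.array([x[0],x[1],.0316]);ax=q@np.array([x[2],x[3],1]);tip=C+.048*ax
RR=Rc(p[3])
print("collar in loop",RR.T@(C-p[:3]),"tip",RR.T@(tip-p[:3]),"axis",RR.T@ax)
E
python3 fit3.py
```

```text
[ 0.5044 -0.0454  0.1687 -0.0757] [[ 0.5677  0.6771 -0.2631 -0.4598 -0.5166 -0.3659 -0.2826 -0.1257 -0.5735
   0.5517  1.0529]
 [ 0.6828 -0.0766 -0.091   0.5766 -0.0591 -0.2715  0.0879 -0.4386 -0.6537
   0.3178 -0.0822]] in case rel L [-0.0011 -0.0018  0.0026]
pred-obs [-2.4134 -1.8247  1.757  -2.497  -2.7712  3.2486]
pin in tool [0.0016 0.0017 0.0235 0.0141] [-0.2852  0.3699 -0.2194  0.0016 -0.2448  0.4172]
collar in loop [-0.     -0.0392  0.0562] tip [-0.0011 -0.039   0.0082] axis [-0.0231  0.0032 -1.0001]
```

```bash
python3 - <<'E'
from go import *
M=Rc(-.085)
for v in([.0005,0,.025],[.0005,.035,.025],[0,0,-.01],[0,0,-.02],[0,0,-.03],[.001,0,0],[0,.001,0]): print(v,M@np.array(v)/.5)
E
```

```text
[0.0005, 0, 0.025] [-0.0278  0.0024  0.0415]
[0.0005, 0.035, 0.025] [-0.0218  0.0721  0.0415]
[0, 0, -0.01] [ 0.0114 -0.001  -0.0164]
[0, 0, -0.02] [ 0.0229 -0.0019 -0.0328]
[0, 0, -0.03] [ 0.0343 -0.0029 -0.0491]
[0.001, 0, 0] [ 0.0016 -0.0001  0.0011]
[0, 0.001, 0] [0.0002 0.002  0.    ]
```

Emit:
step_arm:
  targets: "-1 -0.014 0.0012 0.021 0 0 0; -1 -0.0278 0.0024 0.0415 0 0 0; -1 -0.0278 0.0024 0.0415 0 0 0; -1 -0.025 0.037 0.0415 0 0 0; -1 -0.0218 0.0721 0.0415 0 0 0; -1 -0.0218 0.0721 0.0415 0 0 0; -1 -0.0218 0.0721 0.0415 0 0 0; -1 -0.0218 0.0721 0.0415 0 0 0"

```text
clock: 12.05
eef_pos: [0.4413, -0.046, 0.2621]
tool_rot: [0.044, 0.952, -0.015, 0.301]
ft_force: [0.1, 0.4, -0.3]
grip_width: 0.0106
grasp_force: 58.8
```

```bash
python3 - <<'E'
from go import *
p=np.array([.5044,-.0454,.1687]);M=Rc(-.085)
o=bot.get_obs();a=pT=np.array([.4524,-.0821,.2415])
import pickle
o5=pickle.load(open("w5.pkl","rb"))[2]
print("moved in case",M.T@(o["eef_pos"]-o5["eef_pos"]), o["ft_force"])
E
```

```text
moved in case [0.0002 0.035  0.025 ] [ 0.0883  0.4199 -0.3119]
```

Emit:
step_arm:
  targets: "-1 0.0114 -0.001 -0.0164 0 0 0; -1 0.0229 -0.0019 -0.0328 0 0 0; -1 0.0286 -0.0024 -0.041 0 0 0; -1 0.0343 -0.0029 -0.0491 0 0 0; -1 0.04 -0.0034 -0.0573 0 0 0; -1 0.04 -0.0034 -0.0573 0 0 0"

```text
clock: 12.55
eef_pos: [0.4611, -0.0476, 0.2325]
tool_rot: [0.045, 0.953, -0.015, 0.301]
ft_force: [-0.5, -0.3, -1.2]
grip_width: 0.0104
grasp_force: 58.8
```

```bash
cat > st.py <<'E'
from go import *
import pickle
M=Rc(-.085);o=bot.get_obs();o5=pickle.load(open("w5.pkl","rb"))[2]
print("moved in case",M.T@(o["eef_pos"]-o5["eef_pos"]), "F case",M.T@o["ft_force"],"torque",M.T@o["ft_torque"],o["clock"])
E
python3 st.py
```

```text
moved in case [-0.0005  0.0351 -0.0106] F case [-1.1223 -0.3779 -0.7163] torque [-0.0049  0.6769 -0.0015] 12.55
```

Emit:
step_arm:
  targets: "-1 0.0114 -0.001 -0.0164 0 0 0; -1 0.0229 -0.0019 -0.0328 0 0 0; -1 0.0286 -0.0024 -0.041 0 0 0; -1 0.0286 -0.0024 -0.041 0 0 0"

```text
clock: 12.88
eef_pos: [0.4752, -0.0484, 0.212]
tool_rot: [0.044, 0.953, -0.014, 0.3]
ft_force: [-0.1, -0.6, -0.4]
grip_width: 0.01
grasp_force: 58.8
```

```bash
python3 st.py
```

```text
moved in case [-0.0007  0.0354 -0.0355] F case [-0.2766 -0.651  -0.2884] torque [-0.0164  0.6594 -0.065 ] 12.8833
```

Emit:
step_arm:
  targets: "-1 0.0046 -0.0004 -0.0066 0 0 0; -1 0.0069 -0.0006 -0.0098 0 0 0; -1 0.0069 -0.0006 -0.0098 0 0 0; -1 0.0069 -0.0006 -0.0098 0 0 0"

```text
clock: 13.22
eef_pos: [0.479, -0.0487, 0.2083]
tool_rot: [0.044, 0.952, -0.014, 0.302]
ft_force: [-0.2, -0.3, -0.6]
grip_width: 0.01
grasp_force: 58.8
```

```bash
python3 st.py
```

```text
moved in case [ 0.0003  0.0355 -0.0407] F case [-0.469  -0.3461 -0.3799] torque [-0.002   0.6466 -0.005 ] 13.2167
```

Emit:
step_arm:
  targets: "-1 0.0034 -0.0003 -0.0049 0 0 0; -1 0.0034 -0.0003 -0.0049 0 0 0; -1 0.0034 -0.0003 -0.0049 0 0 0"

```text
clock: 13.47
eef_pos: [0.4806, -0.0488, 0.2056]
tool_rot: [0.044, 0.952, -0.014, 0.301]
ft_force: [-0.4, 0.6, -0.9]
grip_width: 0.0101
grasp_force: 58.8
```

```bash
python3 st.py
```

```text
moved in case [ 0.0001  0.0355 -0.0439] F case [-0.9447  0.6046 -0.4978] torque [0.017  0.6446 0.0005] 13.4667
```

Emit:
step_arm:
  targets: "-1 0.0034 -0.0003 -0.0049 0 0 0; -1 0.0034 -0.0003 -0.0049 0 0 0; -1 0.0034 -0.0003 -0.0049 0 0 0"

```text
clock: 13.72
eef_pos: [0.4827, -0.0488, 0.204]
tool_rot: [0.044, 0.952, -0.014, 0.302]
ft_force: [-3.1, 0.9, 4.4]
grip_width: 0.0102
grasp_force: 60.3
```

```bash
python3 st.py
```

```text
moved in case [ 0.0009  0.0357 -0.0464] F case [-0.0968  0.6393  5.4288] torque [0.1742 0.7842 0.0013] 13.7167
```

Emit:
step_arm:
  targets: "-0.3 0 0 0 0 0 0; -0.1 0 0 0 0 0 0; 0 0 0 0 0 0 0; 0 0 0 0 0 0 0; 0 -0.0114 0.001 0.0164 0 0 0; 0 -0.0343 0.0029 0.0491 0 0 0; 0 -0.0686 0.0058 0.0982 0 0 0; 0 -0.11 0.009 0.157 0 0 0; 0 -0.11 0.009 0.157 0 0 0; 0 -0.11 0.009 0.157 0 0 0"

```text
clock: 14.55
eef_pos: [0.4282, -0.0447, 0.2847]
tool_rot: [0.044, 0.951, -0.015, 0.304]
ft_force: [0.2, -0.6, 0.2]
grip_width: 0.0426
grasp_force: 0.0
```

```bash
python3 - <<'E'
from go import *
import pickle
o=bot.get_obs();k=K("wrist");im=bot.camera("wrist")[:,:,::-1];sc=bot.camera("scene")[:,:,::-1]
pickle.dump((k,im,sc,o),open("w6.pkl","wb"))
P=np.array([.5044,-.0454,.1687]);M=Rc(-.085)
k5,im5,_=pickle.load(open("w5.pkl","rb"))
# expected pin grip top & collar rim in view
for nm,z in(("loop top",.010),("collar top",.014),("grip mid",.042),("grip top",.070)):
    uv=proj("w",P+M@np.array([0,-.004,z]),k);print(nm,uv,im[int(uv[1]),int(uv[0])])
u,v=proj("w",P+M@np.array([0,-.004,.04]),k).astype(int)
g=im[v-40:v+40:2,u-40:u+40].max(2)
# ascii picture
for row in g: print(''.join(" .:-=+*#%@"[9-int(t)*10//256] for t in row))
print(u,v,o["grip_width"],o["clock"])
E
```

```text
loop top [323.0421 179.0302] [11 11 13]
collar top [323.0469 179.7977] [11 11 13]
grip mid [323.0847 185.779 ] [26 26 27]
grip top [323.1307 193.078 ] [27 26 27]
:::-=****************************************************#*+-                  :
++******************************************************##*+-                  :
###****#*#**#**#*****************************************#*+-                  -
*****************************************************+**##*+:                  -
****************************************************++*##**+:                  -
****************************************************++*####*+.                 +
****************************************************++*##***+-:::::.....  ....:=
*******************************+++++*****++++++++++*++*#+-:.....................
********+++++*****************=.....:::::.........:=++*#+-:.....................
::::::::....:::::::::::::::::::...................:=+***+-:............:=+++=:..
::::::::::::.........................:::..........:=++*++-:...........:+*****+-.
............................:=+++===++++=-:-===
[... 1636 characters left out ...]
             :+++
..............................:-:....................:+#*+-                 :*#*
....:..........................::....................:+**+-                 -***
.....................................................:+##*-                 -***
.....................................................:*%*+-                 -***
.....................................................-*#*+-                 -***
......................:.:::::::::::..................:+#*+:                 =***
:.......................................:============+*#*+:                 =***
..............:========+*****************##************##+:                .+***
323 185 0.042605299200862305 14.55
```

```bash
python3 -c "
from workcell import bot
print(bot.job_done())"
```

```text
the job is handed in; nothing more can be done
None
```

I shut the hasp flat over its staple and dropped the pin through the loop until the collar met it at the expected height. I then let go, withdrew the gripper clear and handed the job in at about 15 s; no verdict came back.

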